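# Tip a setting rod out of its tube and lay it in the vee block

### The arm

A 7-joint arm with a two-finger parallel gripper is mounted at the origin on the work surface. World frame = base frame: x ahead of the robot, y to its left, z up, the work surface at z = 0. Lengths are in m, angles in rad, forces in N, time in s.
With the tool pointing down it reaches from about 0.425 to 0.875 m from the base axis. Payload 4.7 kg.
Tool frame: the origin (TCP) lies midway between the tips of the shut fingers; the grasp point (between the pads) lies 19 mm behind it; z points along the fingers, x is the direction in which the jaws open and shut, and the axes are right-handed (so a half turn about z gives the same grasp; the last joint's range is limited). The gripper opens to 87 mm and grips with 3 to 60 N. Pads are 19 mm wide; open, the fingers measure 117 mm over their backs; the gripper's body (75 mm by 190 mm) begins 51 mm behind the grasp point.
Start: joints at [-1.149, 0.321, -0.07, 1.45, 0.023, 1.371, -0.057], TCP at [0.258, 0.597, 0.223] pointing down, gripper open.
Joint ranges: [-2.86, 2.86], [-0.3, 2.09], [-1.38, 1.24], [0.06, 2.45], [-1.56, 4.7], [0.09, 2.05], [-2.69, 2.69]. Speed limits (rad/s): [2.57, 2.57, 3.14, 3.14, 3.14, 3.14, 3.14].

### API

Orientations are given as a rotation vector (axis times angle).
In Python, from bench import get_state, eyes, ticket gives the robot as it stands.
- The arm moves only by the tool carry_out, never from a script. Its argument "motion" is a list of rows, each a list of 2 entries, a list of its own where there are three numbers: the shift along the world's x, y, z in m, then the turn about the world's z in rad. A call has 1 to 20 rows; each row is the pose to reach, as a shift and turn from the pose commanded when the call began; what a row does not reach only later rows make up. A row lasts 1/10 s, in which the tool goes at most 50 mm and 8.59 degrees, less where a joint would pass 70% of its speed; a pose out of reach is approached as far as the arm can. A call with a gripper value outside its range is refused whole. "grip" is the gripper command: -1 is fully open, 1 is shut, values between are in proportion, set as the call begins (left out, the last holds). The fingers move at their own pace and stop on an object; "squeeze" is the grip in N (left out, the last holds). Time passes only in rows, so rows that repeat a pose let the fingers close. It gives the time, the measured TCP pose, the force and the opening at its end, in the units of the state.
- get_state(): the state, without advancing time (a new reading comes with each control period).
- eyes.get_image(name): name is "side" or "top"; returns a dict with "pixels" (384x512x3 uint8, blue, green, red), "mtx" (3x3 intrinsics, pixels), "dist_coeffs" ([k1, k2, p1, p2, k3] as OpenCV has them; the pictures are not rectified), "extrinsics" (4x4, takes a point from camera to world coordinates). Camera axes: x right, y down, z forward; pixel columns grow to the right and rows downward; lengths in m; the calibration is good to about 2 mm. A picture is of the moment at which its call begins. There is no depth.
- ticket.close_job(): hands the job in, once; it reports no verdict.
The state is a dict: "time": time; "joint_positions": joint angles; "qd": joint speeds; "joint_torque": joint torques, N m; "position": TCP position; "tool_rot": TCP orientation; "ft_force": force on the tool from outside, world axes, zero at the start; "torque": the same for the moment, N m; "grip_width": opening from 0.0 (shut) to 1.0 (fully open).
Only numpy, scipy, OpenCV 4.12 (cv2) and the standard library are available. Lean on these libraries where they do the work, as an engineer would, in place of code of your own. Each camera call takes 0.05 s, during which the arm holds its last target. There are 200 camera calls.

### The job

Get the steel setting rod out of the longer of the two tipping tubes: press the tab at the tube's mouth fully down until the rod inside slides out against the stop, then let the tube swing back level. Take the rod by the end that now pokes out, draw it straight out of the tube and lay it in the vee block on the granite plate, seated in the groove and centred along the block, and let go.

Things in the scene. Friction and masses are not known exactly. Their poses are not given: they have to be found in the camera images.
- press_tab (a point): Top centre of the flat tab (26 x 30 mm) at the mouth of the longer (155 mm), thicker (28 mm) grey tube, on a fixed stand. x out of the mouth, z up, both turn with the tube. From here the mouth's middle is x +14, z -22 mm, the pivot x -36, z -22; tube axis level, 120 mm above the table at first. Uprights at the pivot reach 124 mm. A 12 mm wide stop tongue ahead of the mouth reaches 94 mm.
- long_tube (a joint): Tip angle of the longer tube, rad: 0 level (its weighted tail brings it back by itself in about 1 s once let go), up to 0.75 (end stop) as the tab is pressed with 9 to 15 N and the mouth dips; there the tab's centre is 32 mm lower and 5 mm further forward. Beyond 0.3 to 0.5 the rod slides by itself; at 0.75 it is against the stop within 1 s.
- rod: Bright steel rod, 16 mm diameter, 130 mm long, 0.2 kg. Origin at its middle, x along it, towards the mouth at first (y, z turn as it rolls). Starts wholly inside the longer tube, front end 8 to 13 mm behind the mouth. Once slid out to the stop and level again, about 50 mm stick out, its axis 117 mm above the table, held there by friction.
- vee_seat (a point): Where the rod's middle belongs when seated in the fixed steel vee block on the dark granite plate (top 40 mm above the table). x along the groove, level; z up. Block 60 mm long, 56 wide, 50 high, its top 7 mm above this point; 90 degree groove 36 mm wide at the top, open at both ends: a centred rod sticks out 35 mm at each end. The rod may lie either way round.

How it is judged:
By the outcome, as a careful person would: the job done as asked, in the order asked, and still so for the second after the job is handed in, with the robot touching nothing.
It also fails if it takes over 48 s, if anything falls off the work surface, if the arm or the gripper's body presses on something with over 40 N, if the wrist force passes 120 N, or if a joint passes its speed limit or range.

## Working session

There is one attempt and no reset: what is moved stays moved. The work goes in short steps, Python scripts to look and compute and a tool call to move; the robot and the scene stay as the last step left them, time stands still between calls to the robot, and variables do not carry over. Pictures are saved under pics/ and viewed, about 8 in all and at most 12, crops included, and the job is handed in when it is done.

Besides the shell and the picture viewer there is one more tool, called after "Request:" in YAML: its name, and indented under it one key for each argument. carry_out: Moves the arm, as the interface text tells. Its arguments: {"type":"object","properties":{"motion":{"type":"array","items":{"type":"array"}},"grip":{"type":"number"},"squeeze":{"type":"number"}},"required":["motion"]}

```bash
mkdir -p pics; ls
cat > h.py <<'E'
import numpy as np, cv2
from bench import get_state, eyes, ticket
def grab(n,f):
    d=eyes.get_image(n); im=np.array(d['pixels'],dtype=np.uint8); cv2.imwrite(f'pics/{f}.png',im)
    K,D,T=[np.array(d[k],float) for k in('mtx','dist_coeffs','extrinsics')]
    np.savez(f'pics/{f}.npz',K=K,D=D,T=T,im=im); return im,(K,D,T)
def load(f):
    z=np.load(f'pics/{f}.npz'); return z['im'],(z['K'],z['D'],z['T'])
def rays(uv,c):
    K,D,T=c; p=cv2.undistortPoints(np.array(uv,float).reshape(-1,1,2),K,D).reshape(-1,2)
    return T[:3,3],np.c_[p,np.ones(len(p))]@T[:3,:3].T
def onz(uv,z,c):
    o,r=rays(uv,c); return o+r*((np.array(z)-o[2])/r[:,2])[:,None]
def proj(P,c):
    K,D,T=c; R=T[:3,:3].T; return cv2.projectPoints(np.array(P,float).reshape(-1,3),cv2.Rodrigues(R)[0],-R@T[:3,3],K,D)[0].reshape(-1,2)
def tri(a,ca,b,cb):
    o1,r1=rays([a],ca);o2,r2=rays([b],cb);r1=r1[0];r2=r2[0]
    s=np.linalg.lstsq(np.c_[r1,-r2],o2-o1,rcond=None)[0]; p,q=o1+s[0]*r1,o2+s[1]*r2
    return (p+q)/2,np.linalg.norm(p-q)
E
python3 - <<'E'
from h import *
a,ca=grab('top','t0');b,cb=grab('side','s0')
print(get_state())
for c in(ca,cb):print(c[2].round(3),c[0].round(1))
cv2.imwrite('pics/t0b.png',cv2.resize(a,(800,600)));cv2.imwrite('pics/s0b.png',cv2.resize(b,(800,600)))
E
```

```text
pics
{'time': 0.1, 'joint_positions': array([-1.1489114 ,  0.32175249, -0.07006197,  1.45158036,  0.02258355,
        1.37079464, -0.05688202]), 'qd': array([ 0.00317504, -0.00187472,  0.00039254, -0.00155985, -0.00034206,
       -0.00127281,  0.00093803]), 'joint_torque': array([ 3.52468838e-06, -4.92570913e+01, -4.05474566e-01, -3.13396311e+01,
       -6.40013698e-02,  3.94927897e-02,  8.78984906e-05]), 'position': array([0.25762618, 0.59621252, 0.22155462]), 'tool_rot': array([ 2.62434901e+00,  1.72508444e+00, -2.21795543e-03]), 'ft_force': array([-0.70412819,  0.58290084,  1.1201457 ]), 'torque': array([ 0.05578429, -0.03621204, -0.03808812]), 'grip_width': 1.000355008312397}
[[-0.186 -0.963  0.196  0.416]
 [-0.982  0.183 -0.036 -0.002]
 [-0.001 -0.199 -0.98   0.861]
 [ 0.     0.     0.     1.   ]] [[346.9   0.  252.1]
 [  0.  346.9 187.6]
 [  0.    0.    1. ]]
[[-0.948 -0.157  0.276  0.334]
 [-0.318  0.458 -0.83   0.686]
 [ 0.004 -0.875 -0.484  0.56 ]
 [ 0.     0.     0.     1.   ]] [[445.4   0.  253.8]
 [  0.  445.4 193.7]
 [  0.    0.    1. ]]
```

View pics/t0b.png

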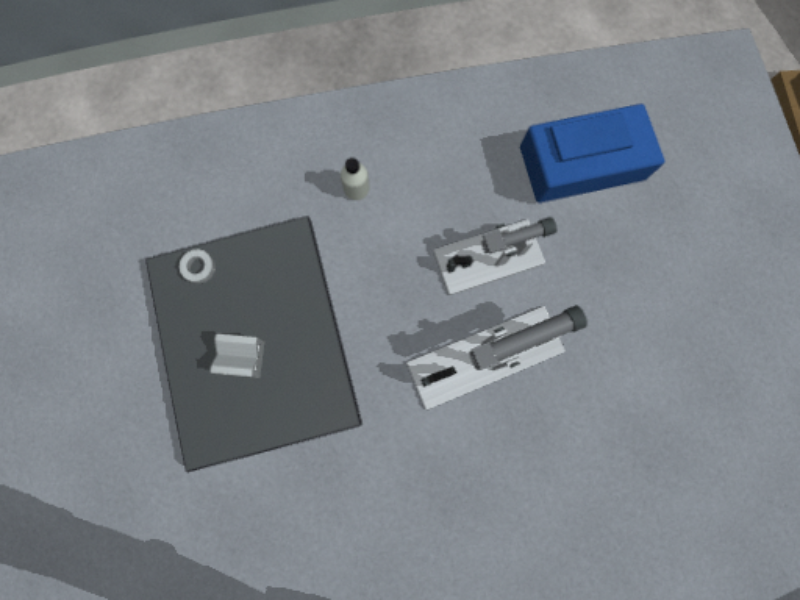

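View pics/s0b.png

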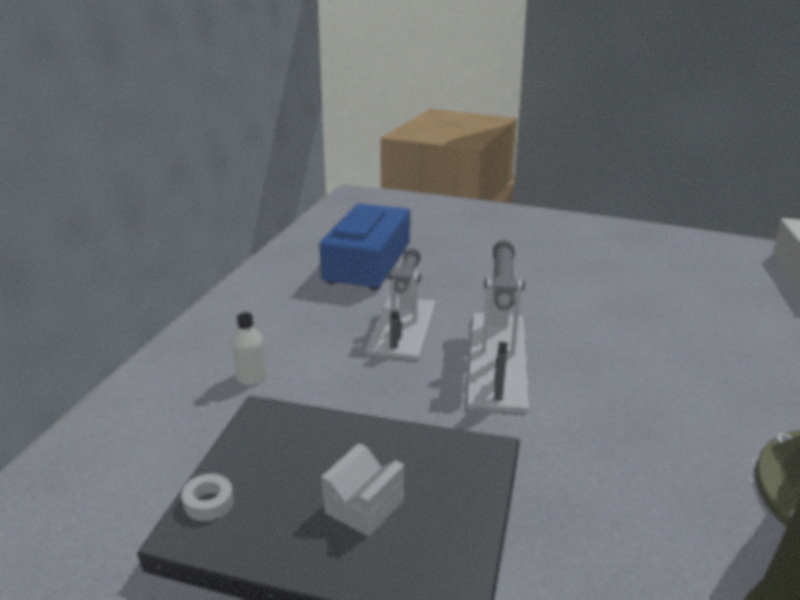

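The top view shows the longer tube at about (530,338) in the enlarged picture, with its mouth to the left (+y) and its tab at (487,356). The stop tongue is at (438,376) and the vee block at (237,356). The side view agrees: tube at (504,270), vee block at (364,487).

Run:
```python
from h import *
def crop(f,x,y,w,h,s):
    im,_=load(f); return cv2.resize(im[y:y+h,x:x+w],None,fx=s,fy=s,interpolation=cv2.INTER_CUBIC)
A=crop('t0',255,190,130,75,6)  #780x450 
cv2.imwrite('pics/z1.png',A)
B=crop('t0',125,205,50,45,8) #400x360
C=crop('s0',200,280,65,65,6) #390x390
D=crop('s0',290,145,60,120,5) #300x600
o=np.zeros((600,800,3),np.uint8);o[:360,:400]=B;o[:390,410:800]=C;cv2.imwrite('pics/z2.png',o[:400])
_,c=load('t0')
print('tab',onz([[487/1.5625,356/1.5625]],.142,c),'tail',onz([[575/1.5625,319/1.5625]],.12,c),'vee',onz([[237/1.5625,356/1.5625]],.09,c))
```

```text
tab [[ 0.45252881 -0.13391192  0.142     ]] tail [[ 0.48035859 -0.270104    0.12      ]] vee [[0.52126308 0.20673595 0.09      ]]
```

View pics/z1.png

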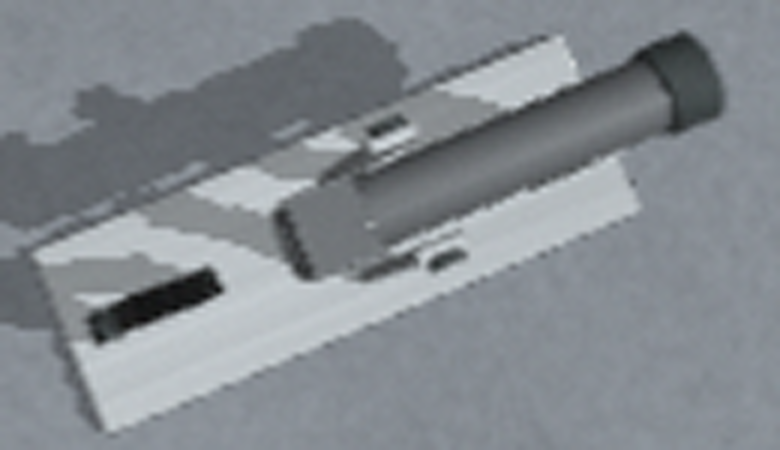

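View pics/z2.png

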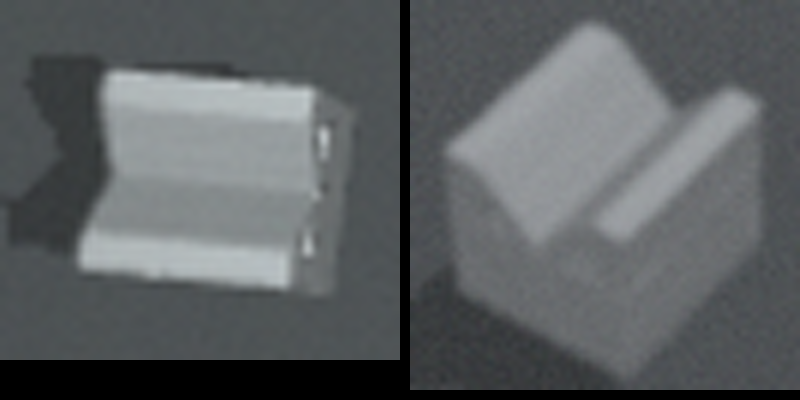

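In the first crop the tab's corners are at about (278,212), (308,278), (388,248) and (355,180), and the tube axis runs from there to the tail cap at (690,82). The stop tongue spans (95,330) to (215,280). In the second crop the block's top corners are (105,72), (313,90), (292,288) and (82,268). The side crop shows the same corners at (590,22), (450,152), (622,240) and (755,100).

Run:
```python
from h import *
_,c=load('t0');_,s=load('s0')
f=lambda P,x,y,k:(np.array(P,float)+.5)/k-.5+[x,y]
tb=onz(f([(278,212),(308,278),(388,248),(355,180)],255,190,6),.142,c);print('tab',tb[:,:2].round(4),tb.mean(0).round(4))
print('sides',np.linalg.norm(np.roll(tb,-1,0)-tb,axis=1).round(4))
# tube silhouette edges: (365,175)-(640,62) upper, (388,242)-(665,135) lower; midline at z=.12 approx
m=onz(f([(377,208),(652,98)],255,190,6),.120,c);print('axis',m.round(4),np.degrees(np.arctan2(*(m[0]-m[1])[[1,0]])))
bs=onz(f([(33,250),(555,37),(640,208),(105,432)],255,190,6),.010,c);print('base',bs[:,:2].round(4))
for i,j in((1,0),(2,3)):print(np.degrees(np.arctan2(*(bs[j]-bs[i])[[1,0]])))
tg=onz(f([(207,268),(222,290),(93,318),(100,343)],255,190,6),.094,c);print('tongue',tg[:,:2].round(4))
pv=f([(105,72),(313,90),(292,288),(82,268)],125,205,8);v=onz(pv,.09,c);print('vee',v[:,:2].round(4),v.mean(0).round(4),np.linalg.norm(np.roll(v,-1,0)-v,axis=1).round(4))
for i,j in((1,0),(2,3)):print(np.degrees(np.arctan2(*(v[j]-v[i])[[1,0]])))
sv=f([(180,22),(40,152),(212,240),(350,100)],200,280,6);w=onz(sv,.09,s);print('vee side',w[:,:2].round(4),w.mean(0).round(4),np.linalg.norm(np.roll(w,-1,0)-w,axis=1).round(4))
for i,j in((0,1),(3,2)):print(np.degrees(np.arctan2(*(w[j]-w[i])[[1,0]])))
# side-view mouth ring
u=[[504/1.5625,297/1.5625]];print('mouth side z.12',onz(u,.12,s))
ctr=tb.mean(0);print('tab px in side',proj(ctr,s))
from scipy.spatial.transform import Rotation as R
q=R.from_rotvec(get_state()['tool_rot']).as_matrix();print(q.round(3))
```

```text
tab [[ 0.4627 -0.1132]
 [ 0.4385 -0.1186]
 [ 0.4433 -0.148 ]
 [ 0.4685 -0.1419]] [ 0.4533 -0.1304  0.142 ]
sides [0.0247 0.0298 0.0258 0.0292]
axis [[ 0.4588 -0.1517  0.12  ]
 [ 0.4786 -0.2589  0.12  ]] 100.45858478153464
base [[ 0.4749 -0.0322]
 [ 0.5207 -0.263 ]
 [ 0.4445 -0.2808]
 [ 0.398  -0.0468]]
101.20341588463047
101.23524306962922
tongue [[ 0.4507 -0.0907]
 [ 0.4418 -0.0944]
 [ 0.4407 -0.0461]
 [ 0.4314 -0.0468]]
vee [[0.5589 0.2339]
 [0.543  0.1763]
 [0.4895 0.1899]
 [0.5056 0.2472]] [0.5243 0.2118 0.09  ] [0.0597 0.0552 0.0596 0.055 ]
74.566083179561
74.33561669729242
vee side [[0.5448 0.1738]
 [0.56   0.2326]
 [0.508  0.2473]
 [0.492  0.1884]] [0.5262 0.2105 0.09  ] [0.0607 0.054  0.061  0.0547]
75.50784084367909
74.79414535208821
mouth side z.12 [[ 0.45483079 -0.13091882  0.12      ]]
tab px in side [[324.09718588 180.91567538]]
[[ 0.397  0.918 -0.001]
 [ 0.918 -0.397 -0.002]
 [-0.002  0.    -1.   ]]
```

The sizes match: tab 25x29 mm, block 60x55 mm, tube heading about 101.2°, vee heading about 74.8°. Moving above the tab.

Request:
carry_out:
  motion:
    - [[0.19, -0.3, 0.0], -0.5]
    - [[0.19, -0.3, 0.0], -0.5]
    - [[0.19, -0.3, 0.0], -0.5]
    - [[0.19, -0.3, 0.0], -0.5]
    - [[0.19, -0.3, 0.0], -0.5]
    - [[0.19, -0.3, 0.0], -0.5]
    - [[0.19, -0.3, 0.0], -0.5]
    - [[0.19, -0.3, 0.0], -0.5]
    - [[0.195, -0.725, -0.04], -0.967]
    - [[0.195, -0.725, -0.04], -0.967]
    - [[0.195, -0.725, -0.04], -0.967]
    - [[0.195, -0.725, -0.04], -0.967]
    - [[0.195, -0.725, -0.04], -0.967]
    - [[0.195, -0.725, -0.04], -0.967]
    - [[0.195, -0.725, -0.04], -0.967]
    - [[0.195, -0.725, -0.04], -0.967]
    - [[0.195, -0.725, -0.04], -0.967]
    - [[0.195, -0.725, -0.04], -0.967]
    - [[0.195, -0.725, -0.04], -0.967]
    - [[0.195, -0.725, -0.04], -0.967]
  grip: 1

```text
time: 2.1
position: [0.453, -0.1266, 0.1824]
tool_rot: [-3.126, -0.311, 0.0]
ft_force: [0.9, -0.3, -0.9]
grip_width: 0.005
```

Request:
carry_out:
  motion:
    - [[0.0, 0.0, -0.02], 0]
    - [[0.0, 0.0, -0.034], 0]
    - [[0.0, 0.0, -0.038], 0]
    - [[0.0, 0.0, -0.042], 0]
    - [[0.0, 0.001, -0.046], 0]
    - [[0.0, 0.001, -0.05], 0]
    - [[-0.001, 0.002, -0.053], 0]
    - [[-0.001, 0.003, -0.056], 0]
    - [[-0.001, 0.003, -0.056], 0]
    - [[-0.001, 0.003, -0.056], 0]

```text
time: 3.1
position: [0.4515, -0.1209, 0.1279]
tool_rot: [-3.12, -0.312, 0.002]
ft_force: [-5.8, 7.3, 9.6]
grip_width: 0.007
```

Request:
carry_out:
  motion:
    - [[0.0, 0.0, -0.003], 0]
    - [[0.0, 0.0, -0.006], 0]
    - [[0.0, 0.0, -0.009], 0]
    - [[0.0, 0.0, -0.012], 0]
    - [[0.0, 0.0, -0.012], 0]
    - [[0.0, 0.0, -0.012], 0]

```text
time: 3.7
position: [0.4516, -0.1201, 0.1187]
tool_rot: [-3.117, -0.311, 0.003]
ft_force: [-15.3, 12.7, 33.8]
grip_width: 0.006
```

Run:
```python
from h import *
im,c=grab('side','s1'); cv2.imwrite('pics/s1z.png',cv2.resize(im[130:270,270:370],None,fx=4,fy=4,interpolation=cv2.INTER_CUBIC)); print(get_state()['ft_force'])
```

```text
[-14.8677906   11.68726151  32.90196445]
```

View pics/s1z.png

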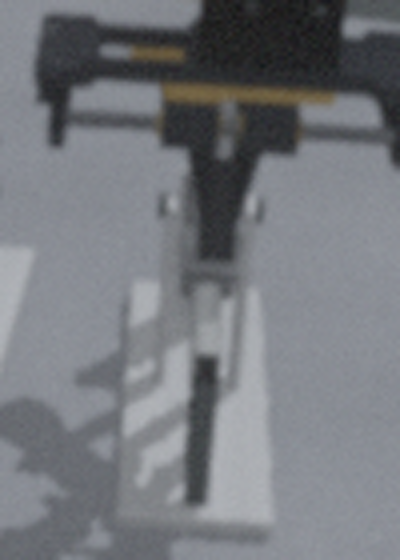

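The tab is at its end stop: the force is 33 N and the height is as predicted. The rod, bright at (207,320), has slid out against the tongue, top at (205,357). I'll hold briefly, then let the tube back up gently.

Request:
carry_out:
  motion:
    - [[0, 0, 0], 0]
    - [[0, 0, 0], 0]
    - [[0, 0, 0], 0]
    - [[0, 0, 0], 0]
    - [[0, 0, 0], 0]
    - [[0, 0, 0], 0]
    - [[0, 0, 0.003], 0]
    - [[0, 0, 0.006], 0]
    - [[0, 0, 0.009], 0]
    - [[0, 0, 0.012], 0]
    - [[0, 0, 0.015], 0]
    - [[0, 0, 0.019], 0]
    - [[0, 0, 0.023], 0]
    - [[0, 0, 0.027], 0]
    - [[0, 0, 0.031], 0]
    - [[0, 0, 0.035], 0]
    - [[0, 0, 0.04], 0]
    - [[0, 0, 0.05], 0]
    - [[0, 0, 0.07], 0]
    - [[0, 0, 0.09], 0]

```text
time: 5.75
position: [0.4515, -0.1253, 0.2055]
tool_rot: [3.126, 0.307, -0.001]
ft_force: [0.7, 0.2, -0.1]
grip_width: 0.007
```

Request:
carry_out:
  motion:
    - [[0, 0.01, 0.02], 0]
    - [[0, 0.03, 0.02], 0]
    - [[-0.003, 0.05, 0.02], 0]
    - [[-0.005, 0.1, 0.02], 0]
    - [[-0.005, 0.15, 0.02], 0]
    - [[-0.005, 0.2, 0.02], 0]
    - [[-0.005, 0.2, 0.02], 0]
    - [[-0.005, 0.2, 0.02], 0]
    - [[-0.005, 0.2, 0.02], 0]
  grip: -1

```text
time: 6.65
position: [0.447, 0.0734, 0.2249]
tool_rot: [3.126, 0.305, 0.0]
ft_force: [-0.6, 0.1, -0.4]
grip_width: 0.737
```

Run:
```python
from h import *
im,c=grab('top','t2'); s,_=grab('side','s2')
A=cv2.resize(im[190:265,255:345],None,fx=5,fy=5,interpolation=cv2.INTER_CUBIC)
B=cv2.resize(s[150:265,290:350],None,fx=5,fy=5,interpolation=cv2.INTER_CUBIC)
o=np.zeros((575,760,3),np.uint8);o[:A.shape[0],:450]=A;o[:575,455:755]=B;cv2.imwrite('pics/z3.png',o)
```

```text
(no output)
```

View pics/z3.png

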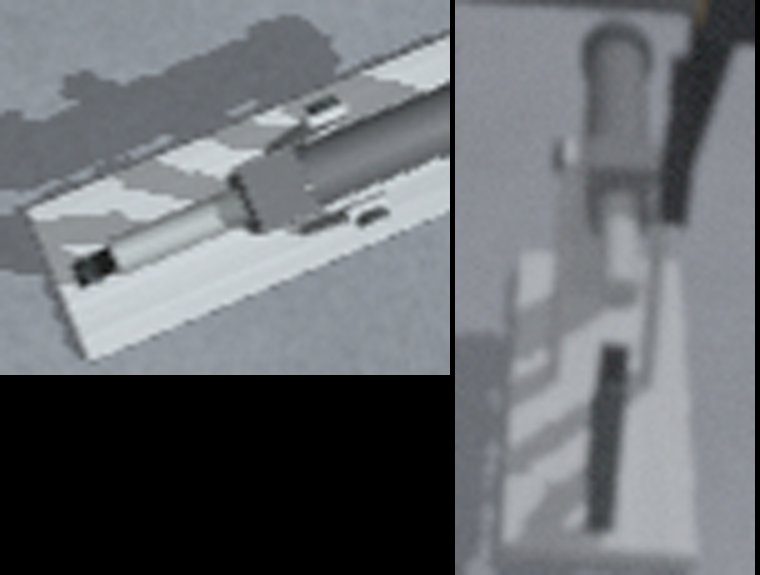

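The tube is level again with the rod sticking out. In the top crop its axis runs from about (225,212) to the end at (113,256).

Run:
```python
from h import *
im,c=load('t2')
f=lambda P:(np.array(P,float)+.5)/5-.5+[255,190]
p=onz(f([(113,256),(215,211)]),.117,c);print(p.round(4),np.degrees(np.arctan2(*(p[0]-p[1])[[1,0]])))
d=np.array([np.cos(np.radians(101.2)),np.sin(np.radians(101.2))])
m=np.array([.4535,-.1304])+14*d/1000;print('mouth',m,'out',(p[0,:2]-m)@d, 'side off',np.cross(d,p[:,:2]-m))
print('grasp',p[0,:2]-.019*d)
for a in (0,.019,.05):print(proj(np.r_[m+d*a,.117],c)*1)
```

```text
[[ 0.4408 -0.0604  0.117 ]
 [ 0.4513 -0.107   0.117 ]] 102.66460030222707
mouth [ 0.45078072 -0.11666663] out 0.05716937721760382 side off [-0.00112891 -0.0023508 ]
grasp [ 0.44447432 -0.07900491]
[[302.05466792 231.16719104]]
[[293.90025337 234.52410604]]
[[280.51406243 240.02142316]]<stdin>:6: DeprecationWarning: Arrays of 2-dimensional vectors are deprecated. Use arrays of 3-dimensional vectors instead. (deprecated in NumPy 2.0)
```

Request:
carry_out:
  motion:
    - [[-0.0025, -0.05, 0], 0]
    - [[-0.0025, -0.1, 0], 0]
    - [[-0.0025, -0.14, 0], 0]
    - [[-0.0025, -0.152, 0], 0]
    - [[-0.0025, -0.152, -0.03], 0]
    - [[-0.0025, -0.152, -0.06], 0]
    - [[-0.0025, -0.152, -0.09], 0]
    - [[-0.0025, -0.152, -0.11], 0]
    - [[-0.0025, -0.152, -0.12], 0]
    - [[-0.0025, -0.152, -0.125], 0]
    - [[-0.0025, -0.152, -0.125], 0]
    - [[-0.0025, -0.152, -0.125], 0]

```text
time: 7.95
position: [0.4451, -0.0774, 0.1005]
tool_rot: [3.127, 0.307, 0.003]
ft_force: [-0.0, -0.7, -0.1]
grip_width: 0.997
```

Request:
carry_out:
  motion:
    - [[0, 0, 0], 0]
    - [[0, 0, 0], 0]
    - [[0, 0, 0], 0]
    - [[0, 0, 0], 0]
    - [[0, 0, 0], 0]
    - [[0, 0, 0], 0]
    - [[0, 0, 0], 0]
    - [[0, 0, 0], 0]
    - [[0, 0, 0], 0]
    - [[0, 0, 0], 0]
  grip: 1
  squeeze: 40

```text
time: 8.95
position: [0.4443, -0.0773, 0.0996]
tool_rot: [3.126, 0.307, 0.0]
ft_force: [2.0, -0.2, -0.5]
grip_width: 0.173
```

Request:
carry_out:
  motion:
    - [[-0.001, 0.005, 0.0], 0]
    - [[-0.003, 0.015, 0.0005], 0]
    - [[-0.0049, 0.025, 0.0005], 0]
    - [[-0.0069, 0.035, 0.0005], 0]
    - [[-0.0089, 0.045, 0.0005], 0]
    - [[-0.0109, 0.055, 0.0005], 0]
    - [[-0.0129, 0.065, 0.0005], 0]
    - [[-0.0148, 0.075, 0.0005], 0]
    - [[-0.0168, 0.085, 0.0005], 0]
    - [[-0.0168, 0.085, 0.0005], 0]

```text
time: 9.95
position: [0.4272, 0.0093, 0.1]
tool_rot: [-3.126, -0.311, 0.0]
ft_force: [-0.2, 0.3, -2.1]
grip_width: 0.17
```

Run:
```python
from h import *
im,c=grab('top','t3'); s,_=grab('side','s3')
A=cv2.resize(im[190:265,210:340],None,fx=4,fy=4,interpolation=cv2.INTER_CUBIC)
B=cv2.resize(s[140:290,230:365],None,fx=2,fy=2,interpolation=cv2.INTER_CUBIC)
o=np.zeros((300,800,3),np.uint8);o[:,:520]=A;o[:300,525:795]=B;cv2.imwrite('pics/z4.png',o);print(get_state()['ft_force'])
```

```text
[-0.00323602  0.00284102 -1.56646502]
```

View pics/z4.png

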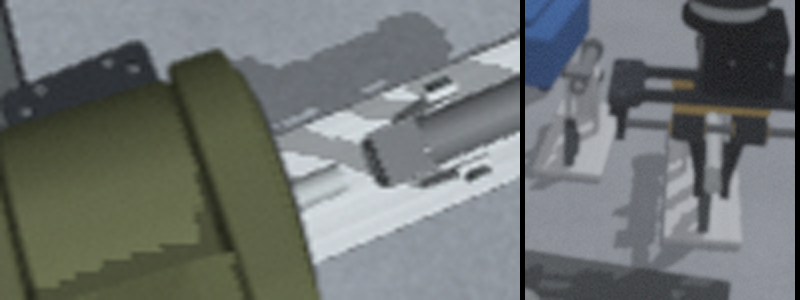

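The rod is held and level. Its rear end is at about (343,172) in the top crop, clear of the mouth at about (372,160).

Run:
```python
from h import *
im,c=load('t3')
p=onz([[210+343/4,190+172/4]],.117,c)[0];g=np.array([.4272,.0093]);d=np.array([-.194,.981])
print(p,'tail behind grasp',(g-p[:2])@d,'gap to mouth',(p[:2]-[.4508,-.1167])@d)
```

```text
[ 0.44951366 -0.10258685  0.117     ] tail behind grasp 0.11408985327043174 gap to mouth 0.01409454672956825
```

Request:
carry_out:
  motion:
    - [[0.0, 0.003, 0.02], 0]
    - [[0.0, 0.006, 0.04], 0]
    - [[0.005, 0.01, 0.06], 0]
    - [[0.02, 0.04, 0.08], -0.05]
    - [[0.035, 0.075, 0.08], -0.12]
    - [[0.05, 0.11, 0.08], -0.2]
    - [[0.065, 0.145, 0.08], -0.28]
    - [[0.08, 0.18, 0.08], -0.36]
    - [[0.095, 0.215, 0.08], -0.42]
    - [[0.105, 0.235, 0.08], -0.45]
    - [[0.1106, 0.2482, 0.08], -0.464]
    - [[0.1106, 0.2482, 0.06], -0.464]
    - [[0.1106, 0.2482, 0.045], -0.464]
    - [[0.1106, 0.2482, 0.04], -0.464]
    - [[0.1106, 0.2482, 0.04], -0.464]
    - [[0.1106, 0.2482, 0.04], -0.464]

```text
time: 11.65
position: [0.5384, 0.2554, 0.1407]
tool_rot: [-3.113, 0.421, -0.001]
ft_force: [0.4, -0.7, -2.0]
grip_width: 0.168
```

Run:
```python
from h import *
im,c=grab('top','t4'); s,_=grab('side','s4')
A=cv2.resize(im[190:265,100:200],None,fx=5,fy=5,interpolation=cv2.INTER_CUBIC)
B=cv2.resize(s[234:384,140:290],None,fx=2,fy=2,interpolation=cv2.INTER_CUBIC)
o=np.zeros((375,805,3),np.uint8);o[:,:500]=A;o[:300,503:803]=B;cv2.imwrite('pics/z5.png',o[:,:800]);print(get_state()['ft_force'])
```

```text
[-0.69258368  0.41488594 -0.62965965]
```

View pics/z5.png

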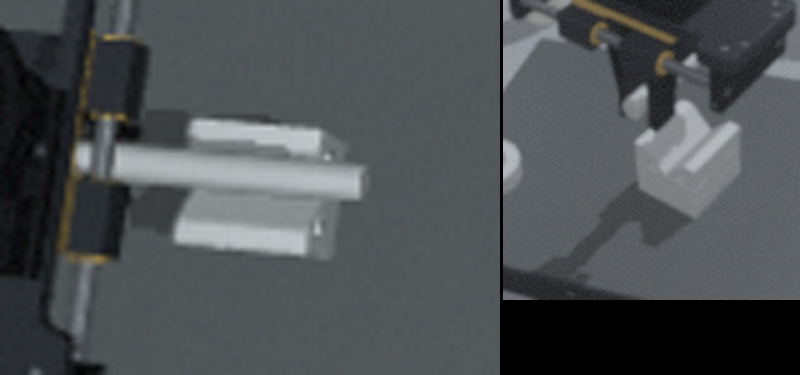

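The rod hovers over the block. In the top crop its axis runs from (200,165) to (340,181), with the far end at about (366,182). The near end is at (633,105) in the side crop.

Run:
```python
from h import *
im,c=load('t4');_,s=load('s4')
f=lambda P:(np.array(P,float)+.5)/5-.5+[100,190]
p=onz(f([(200,165),(340,181),(366,183)]),.1577,c)[:,:2]
e=p[0]-p[1];d=e/np.linalg.norm(e);print(p.round(4),'heading',np.degrees(np.arctan2(d[1],d[0])))
g=np.array([.5384,.2554]);print('far end to grasp',(g-p[2])@d)
v=np.radians(74.8);d=np.array([np.cos(v),np.sin(v)]);n=np.array([-d[1],d[0]])
seat=np.array([.5252,.2112])
print('grasp rel seat along/across',(g-seat)@d,(g-seat)@n,'rod pts rel seat',(p-seat)@d,(p-seat)@n)
mid=p[2]+.065*d;print('mid',mid,'shift needed',seat-mid)
q=onz([[140+(633-503)/2,234+105/2]],.1577,s)[0,:2];print('near end side',q,(q-seat)@d,(q-seat)@n)
# edge rows for tilt: apparent width of rod px
```

```text
[[0.5271 0.2115]
 [0.5101 0.1556]
 [0.5074 0.1452]] heading 73.10485781988253
far end to grasp 0.1144271215714386
grasp rel seat along/across 0.04611462621373559 -0.001149456031108275 rod pts rel seat [ 0.00084165 -0.05760826 -0.06833146] [-1.76489703e-03 -3.51041640e-05 -9.75512612e-05]
mid [0.52442066 0.20795951] shift needed [0.00077934 0.00324049]
near end side [0.5436525  0.26494701] 0.05670479564147149 -0.0037150843664559272
```

Request:
carry_out:
  motion:
    - [[0.0, 0.0035, -0.01], 0]
    - [[0.0, 0.0035, -0.03], 0]
    - [[0.0, 0.0035, -0.045], 0]
    - [[0.0, 0.0035, -0.055], 0]
    - [[0.0, 0.0035, -0.062], 0]
    - [[0.0, 0.0035, -0.067], 0]
    - [[0.0, 0.0035, -0.07], 0]
    - [[0.0, 0.0035, -0.072], 0]
    - [[0.0, 0.0035, -0.074], 0]
    - [[0.0, 0.0035, -0.074], 0]

```text
time: 12.75
position: [0.5388, 0.2595, 0.0666]
tool_rot: [-3.113, 0.42, -0.002]
ft_force: [0.6, -0.2, -0.5]
grip_width: 0.169
```

Run:
```python
from h import *
im,c=grab('top','t5'); s,_=grab('side','s5')
A=cv2.resize(im[190:265,100:200],None,fx=5,fy=5,interpolation=cv2.INTER_CUBIC)
B=cv2.resize(s[234:384,140:290],None,fx=2,fy=2,interpolation=cv2.INTER_CUBIC)
o=np.zeros((375,805,3),np.uint8);o[:,:500]=A;o[:300,503:803]=B;cv2.imwrite('pics/z6.png',o[:,:800]);print(get_state()['ft_force'],get_state()['position'])
```

```text
[ 1.75596311  1.06203167 -0.48213684] [0.53878375 0.25950115 0.06668226]
```

View pics/z6.png

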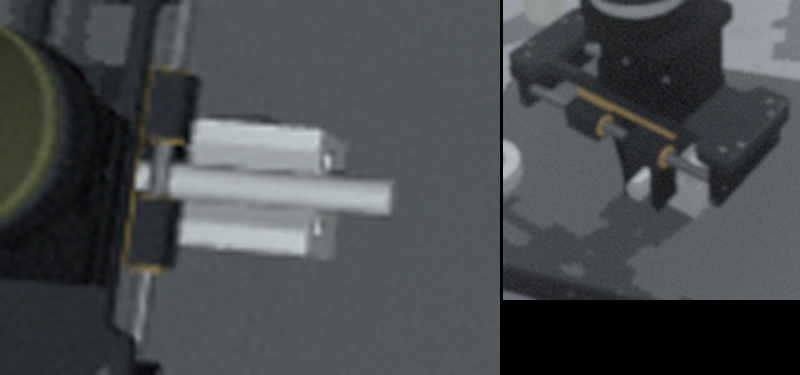

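The rod sits along the groove, with its far end at about (391,197) in the top crop. Checking the centring.

Run:
```python
from h import *
im,c=load('t5');_,s=load('s5')
f=lambda P:(np.array(P,float)+.5)/5-.5+[100,190]
v=np.radians(74.8);d=np.array([np.cos(v),np.sin(v)]);n=np.array([-d[1],d[0]]);seat=np.array([.5252,.2112])
p=onz(f([(200,183),(340,192),(391,197)]),.084,c)[:,:2]-seat;print(p@d,p@n)
b=onz(f([(322,131),(308,254)]),.09,c)[:,:2]-seat;print('block end',b@d,b@n)
q=onz([[140+(638-503)/2,234+186/2]],.084,s)[0,:2]-seat;print('near end',q@d,q@n)
# predicted pixels of ends if perfect, in crop coordinates
for P,cc,o,k in((np.r_[seat-.065*d,.083],c,[100,190],5),(np.r_[seat+.065*d,.083],s,[140,234],2)):print((proj(P,cc)[0]-o+.5)*k-.5)
g=get_state()['position'][:2]-seat;print('grasp',g@d,g@n)
r=im[190+30:190+50,160:185].astype(int).sum(2);print(r[12:20])
```

```text
[ 0.02443786 -0.03962723 -0.0628729 ] [ 8.88734933e-04 -3.59715552e-04 -1.95497756e-05]
block end [-0.02966257 -0.0302111 ] [-0.02643633  0.02845524]
near end 0.06030174376707206 -0.0015435839617076452
[396.14489878 197.61370296]
[133.19097611 192.24201308]
grasp 0.05017292213386123 -0.0004445055049172459
[[424 424 416 350 327 317 325 297 279 305 328 338 351 396 404 422 424 416
  278 253 262 260 263 259 258]
 [424 419 394 406 360 335 336 299 264 256 256 258 260 261 259 257 246 249
  258 258 258 259 256 258 261]
 [413 419 369 459 311 327 335 280 256 259 259 261 261 259 260 259 261 260
  258 253 255 256 260 259 256]
 [447 438 358 543 333 328 331 278 255 257 254 252 256 263 260 256 259 259
  258 263 258 262 259 259 261]
 [524 453 388 542 386 337 333 251 261 258 262 255 251 259 254 260 259 257
  263 255 261 258 257 260 262]
 [578 438 346 338 340 334 332 265 259 258 262 267 260 258 262 259 259 257
  254 254 261 252 257 259 262]
 [580 444 350 345 346 331 319 270 254 257 265 254 258 261 258 265 254 261
  259 261 258 259 257 257 261]
 [579 434 351 354 349 337 319 260 257 257 251 261 264 258 262 252 259 256
  253 259 261 260 257 254 255]]
```

The rod end checks at the two ends disagree by a few mm: +2 mm by the far end, -5 mm by the half-hidden near end. I'll seat it, let go, back off and measure both ends in plain view.

Request:
carry_out:
  motion:
    - [[0, 0, -0.001], 0]
    - [[0, 0, -0.001], 0]
    - [[0, 0, -0.001], 0]

```text
time: 13.15
position: [0.5391, 0.2595, 0.0659]
tool_rot: [-3.112, 0.42, -0.003]
ft_force: [2.2, -0.5, 2.7]
grip_width: 0.172
```

Request:
carry_out:
  motion:
    - [[0, 0, 0], 0]
    - [[0, 0, 0], 0]
    - [[0, 0, 0], 0]
    - [[0, 0, 0], 0]
    - [[0, 0, 0], 0]
    - [[0, 0, 0], 0]
    - [[0, 0, 0], 0]
    - [[0, 0, 0], 0]
    - [[0, 0, 0.02], 0]
    - [[0, 0, 0.05], 0]
    - [[0, 0, 0.08], 0]
    - [[0, -0.04, 0.1], 0]
    - [[0, -0.09, 0.1], 0]
    - [[0, -0.14, 0.1], 0]
    - [[0, -0.19, 0.1], 0]
    - [[0, -0.24, 0.1], 0]
    - [[0, -0.29, 0.1], 0]
    - [[0, -0.29, 0.1], 0]
  grip: -1

```text
time: 14.95
position: [0.5375, -0.0401, 0.1658]
tool_rot: [3.107, -0.439, 0.003]
ft_force: [-0.2, -0.3, 0.9]
grip_width: 0.999
```

Run:
```python
from h import *
im,c=grab('top','t6'); s,_=grab('side','s6')
A=cv2.resize(im[200:260,115:190],None,fx=6,fy=6,interpolation=cv2.INTER_CUBIC)
B=cv2.resize(s[270:350,190:270],None,fx=4,fy=4,interpolation=cv2.INTER_CUBIC)
o=np.zeros((360,780,3),np.uint8);o[:,:450]=A;o[:320,455:775]=B;cv2.imwrite('pics/z7.png',o)
v=np.radians(74.8);d=np.array([np.cos(v),np.sin(v)]);seat=np.array([.5252,.2112])
# brightness along the projected rod axis
for nm,I,cc in(('top',im,c),('side',s,_)):
    t=np.arange(-.075,.0751,.0025);P=np.c_[seat+t[:,None]*d,np.full(len(t),.083)]
    uv=proj(P,cc).astype(np.float32);g=cv2.cvtColor(I,cv2.COLOR_BGR2GRAY)
    r=cv2.remap(g,uv[:,0].copy(),uv[:,1].copy(),cv2.INTER_LINEAR).ravel()
    print(nm,[(round(a*1000,1),int(b)) for a,b in zip(t,r) if abs(a)>.05])
```

```text
top [(np.float64(-75.0), 97), (np.float64(-72.5), 97), (np.float64(-70.0), 97), (np.float64(-67.5), 101), (np.float64(-65.0), 107), (np.float64(-62.5), 145), (np.float64(-60.0), 196), (np.float64(-57.5), 207), (np.float64(-55.0), 208), (np.float64(-52.5), 207), (np.float64(50.0), 209), (np.float64(52.5), 207), (np.float64(55.0), 206), (np.float64(57.5), 206), (np.float64(60.0), 205), (np.float64(62.5), 204), (np.float64(65.0), 203), (np.float64(67.5), 200), (np.float64(70.0), 114), (np.float64(72.5), 74), (np.float64(75.0), 70)]
side [(np.float64(-75.0), 93), (np.float64(-72.5), 108), (np.float64(-70.0), 142), (np.float64(-67.5), 172), (np.float64(-65.0), 178), (np.float64(-62.5), 177), (np.float64(-60.0), 177), (np.float64(-57.5), 176), (np.float64(-55.0), 176), (np.float64(-52.5), 176), (np.float64(50.0), 157), (np.float64(52.5), 156), (np.float64(55.0), 156), (np.float64(57.5), 156), (np.float64(60.0), 153), (np.float64(62.5), 133), (np.float64(65.0), 117), (np.float64(67.5), 113), (np.float64(70.0), 101), (np.float64(72.5), 72), (np.float64(75.0), 61)]
```

View pics/z7.png

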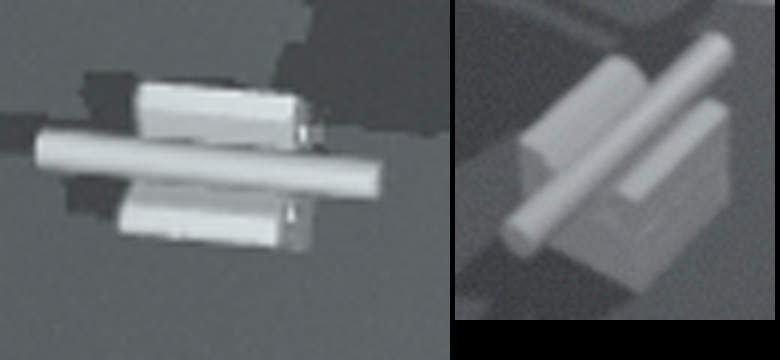

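The rod is seated. The end edges, corrected for the height of the rod's top, put its middle at +1.8 mm (top view) and +3.2 mm (side view) along the groove. The implied lengths of 130 and 131 mm are right. There is time to mend it, so I'll regrasp, shift about -2.4 mm along the groove and let go.

Request:
carry_out:
  motion:
    - [[0, 0.05, 0], 0]
    - [[0, 0.1, 0], 0]
    - [[0, 0.15, 0], 0]
    - [[0, 0.2, 0], 0]
    - [[0, 0.25, 0], 0]
    - [[0, 0.28, 0], 0]
    - [[0, 0.29, 0], 0]
    - [[0, 0.29, -0.03], 0]
    - [[0, 0.29, -0.06], 0]
    - [[0, 0.29, -0.085], 0]
    - [[0, 0.29, -0.099], 0]
    - [[0, 0.29, -0.099], 0]
    - [[0, 0.29, -0.099], 0]

```text
time: 16.35
position: [0.5386, 0.2596, 0.0669]
tool_rot: [-3.113, 0.42, -0.001]
ft_force: [-0.1, -0.7, 0.2]
grip_width: 0.999
```

Request:
carry_out:
  motion:
    - [[0, 0, 0], 0]
    - [[0, 0, 0], 0]
    - [[0, 0, 0], 0]
    - [[0, 0, 0], 0]
    - [[0, 0, 0], 0]
    - [[0, 0, 0], 0]
    - [[0, 0, 0], 0]
    - [[0, 0, 0], 0]
    - [[0, 0, 0], 0]
    - [[0, 0, 0], 0]
  grip: 1
  squeeze: 30

```text
time: 17.35
position: [0.5387, 0.2594, 0.0662]
tool_rot: [-3.113, 0.42, -0.002]
ft_force: [1.9, -1.9, 1.6]
grip_width: 0.174
```

Request:
carry_out:
  motion:
    - [[0, 0, 0.001], 0]
    - [[0, 0, 0.0015], 0]
    - [[-0.0003, -0.0012, 0.0015], 0]
    - [[-0.0006, -0.0023, 0.0015], 0]
    - [[-0.0006, -0.0023, 0.001], 0]
    - [[-0.0006, -0.0023, 0], 0]
    - [[-0.0006, -0.0023, -0.0005], 0]
    - [[-0.0006, -0.0023, -0.0005], 0]
    - [[-0.0006, -0.0023, -0.0005], 0]

```text
time: 18.25
position: [0.5383, 0.2569, 0.0661]
tool_rot: [-3.113, 0.42, -0.002]
ft_force: [0.9, -0.6, 2.7]
grip_width: 0.172
```

Request:
carry_out:
  motion:
    - [[0, 0, 0], 0]
    - [[0, 0, 0], 0]
    - [[0, 0, 0], 0]
    - [[0, 0, 0], 0]
    - [[0, 0, 0], 0]
    - [[0, 0, 0], 0]
    - [[0, 0, 0], 0]
    - [[0, 0, 0], 0]
    - [[0, 0, 0.02], 0]
    - [[0, 0, 0.05], 0]
    - [[0, 0, 0.08], 0]
    - [[0, -0.04, 0.1], 0]
    - [[0, -0.09, 0.1], 0]
    - [[0, -0.14, 0.1], 0]
    - [[0, -0.19, 0.1], 0]
    - [[0, -0.24, 0.1], 0]
    - [[0, -0.29, 0.1], 0]
    - [[0, -0.29, 0.1], 0]
  grip: -1

```text
time: 20.05
position: [0.5369, -0.0424, 0.1663]
tool_rot: [3.107, -0.439, 0.003]
ft_force: [-0.1, -0.2, -0.0]
grip_width: 1.0
```

Run:
```python
from h import *
im,c=grab('top','t7'); s,cs=grab('side','s7')
A=cv2.resize(im[200:260,115:190],None,fx=6,fy=6,interpolation=cv2.INTER_CUBIC)
B=cv2.resize(s[270:350,190:270],None,fx=4,fy=4,interpolation=cv2.INTER_CUBIC)
o=np.zeros((360,780,3),np.uint8);o[:,:450]=A;o[:320,455:775]=B;cv2.imwrite('pics/z8.png',o)
v=np.radians(74.8);d=np.array([np.cos(v),np.sin(v)]);seat=np.array([.5252,.2112])
for nm,I,cc,th in(('top',im,c,150),('side',s,cs,142)):
  for f in('6','7'):
    I,cc=load(nm[0]+f);t=np.arange(-.08,.0801,.0005);P=np.c_[seat+t[:,None]*d,np.full(len(t),.083)]
    uv=proj(P,cc).astype(np.float32);g=cv2.cvtColor(I,cv2.COLOR_BGR2GRAY)
    r=cv2.remap(g,uv[:,0].copy(),uv[:,1].copy(),cv2.INTER_LINEAR).ravel();k=t[r>th];k=k[abs(k)>.05]
    lo,hi=k.min(),k.max();C=(cc[2][:2,3]-seat)@d;H=cc[2][2,3]-.083
    lo,hi=[x+(C-x)*.008/H for x in(lo,hi)];print(nm+f,lo,hi,'mid',(lo+hi)/2)
```

```text
top6 -0.06377833053519805 0.06587388140945821 mid 0.001047775437130083
top7 -0.06625260938910371 0.06339960255555256 mid -0.001426503416775575
side6 -0.06149794367806533 0.06730604616091125 mid 0.0029040512414229593
side7 -0.06444765336903426 0.06435633646994232 mid -4.565844954596693e-05
```

View pics/z8.png

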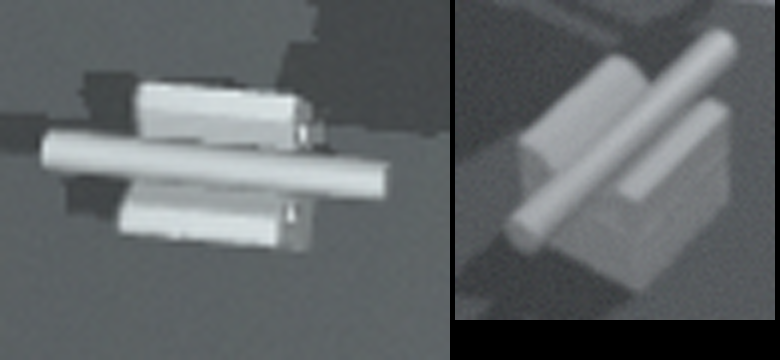

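The rod lies in the groove, with ends at (45,150) and (383,181) in the top crop. Its middle is now at -1.4 mm by the top view and 0.0 by the side view, which is within the calibration error. Handing in.

```bash
python3 -c "
from h import *
print(ticket.close_job())"
```

```text
the job is handed in; nothing more can be done
None
```

The rod is out of the longer tube and lies in the vee block's groove, released, with the gripper well clear. The job was handed in at about 20 s of the 48 s allowed.

- **Tipping the tube:** I pressed the tab to its end stop (about 33 N) and saw the rod slide out against the tongue. I then let the tube swing back level.
- **Drawing and laying:** I gripped the rod by its exposed end, drew it straight out and laid it in the groove.
- **Re-centring:** The first placing measured 1 to 3 mm off centre along the block. I gripped it again, lifted it about 1.5 mm and shifted it 2.4 mm along the groove.

**Last checks:** both views show the rod seated. Its middle is off centre by -1.4 mm in the top view and 0.0 mm in the side view. The two views still disagree by about 1.4 mm, which is within the 2 mm camera calibration. An earlier check of the rod's near end, while the gripper half hid it, read about 5 mm off. I dropped that reading once both ends were in plain view.

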